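# Hold the profile template over the drying dish

## Task

Take the plywood profile template off its two hooks on the rack, carry it over the row of pots on the ware board, and hold it over the upturned oval dish on the banding wheel so that I can sight its curve: cut-out down, upright and level, lengthways along the dish, centred on the dish's foot and about a centimetre above it. The clay is still soft, so let nothing touch the dish or the pots. Finish with the template held still there in the gripper; do not rest it on anything or let go.

Things in the scene. Friction and masses are not known exactly. Their poses are not given: they have to be found in the camera images.
- template: flat 9 mm plywood plate, 200 mm wide, 132 mm high, about 0.13 kg, rigid, alike on both faces, hung upright. x: its normal; y: along its width; z: up. Origin: mid-thickness, middle of its lower edge, level with its two feet (90 to 100 mm either side). Shoulders 92 mm up, a middle grip tab 64 mm wide up to 132 mm. Two 22 mm hanging holes 60 mm either side of the middle, centres 70 mm up
- template_crown (a point): middle of the flat top of the template's cut-out, mid-thickness, 46 mm above its origin: the point to hold above point dish_foot. The cut-out, open below, is the dish's lengthways outline: flat for 47 mm either side, then down 6 mm and curving down to the feet
- template_grip (a point): middle of the template's tab, 15 mm below the tab's top, 117 mm above the template's origin. Pinch the 9 mm thickness here from above, fingers closing along the template's x; it stands above rail and hooks
- rack: low timber tool rack, fixed on the bench, left or right; base 130 x 260 mm; origin at the centre of its underside. Its front, where the template hangs, is -x; its rail, 260 mm along y, 148 to 190 mm above the bench, has its front face at x = +20 mm. The template's y lies along the rack's y, its plane 3 to 17 mm before the rack's origin, its lower edge 107 mm above the bench
- rack_hooks (a point): midway between the tips of the two 6 mm steel hooks (at y = -60 and +60 mm, x = -35 mm of the rack, 197 mm high). Each runs level from the rail to -x at 185 mm height, then turns up 9 mm. To free the template raise it 10 to 14 mm (12 is best), then draw it 60 mm or more along the rack's -x
- wheel: banding wheel, fixed, on the other side of the bench from the rack; base 156 mm across, round 212 mm plywood bat on top, upper face 75 mm above the bench; origin at the centre of its underside on the bench
- dish: soft-clay oval dish standing upside down (foot up) on the bat, 190 mm long (along y), 137 mm wide (along x), 58 mm high with its foot ring, 0.75 kg, loose. Origin at the centre of its underside on the bat, z up. It is the same end for end. From the 92 mm long, 66 mm wide oval foot ring its side falls in a smooth curve to the rim
- dish_foot (a point): centre of the dish's foot ring, on the level of the ring's upper edge (58 mm above the dish's origin, 133 mm above the bench): the highest level of the dish
- board: ware board, 420 mm long (along x), 100 mm wide (along y), 16 mm thick, fixed on the bench between rack and wheel, with three drying pots on it. Origin at the centre of its underside
- tumbler: drying clay tumbler on the ware board, 74 mm across, 95 mm high, loose; origin at the centre of its underside
- mug: drying clay mug with one handle on the ware board, 76 mm across, 85 mm high, loose; origin at the centre of its underside
- vase: drying clay bottle vase on the ware board, 76 mm across, 112 mm high (its top 128 mm above the bench, the tallest pot), loose; origin at the centre of its underside
Mind the look-alikes: they are no part of the job. Leave any red look-alike of the vase alone.

How it is judged (in metres and radians):
On the way, in this order (a step that is already met when the one before it is completed fails the run):
1. the template is off the hooks, in the gripper, in front of them (x of template_crown in the frame of rack below -0.042 m and height (world z) of template above 0.09 m and contact force between template and rack below 0.05 N and contact force between the fingers and template above 0.5 N), for 0.1 s.
2. the template is carried over the ware board, above the pots (y of template in the frame of board between -0.06 and 0.06 m and x of template in the frame of board between -0.23 and 0.23 m and z of template in the frame of board above 0.1 m), for 0.04 s.
At the end, for the whole second after the job is handed in: Template held still in the fingers, touching nothing else; crown of its cut-out 4 to 18 mm above the dish's foot, within 8 mm of its centre; upright within 0.08 rad, lengthways along the dish within 0.12 rad (either way round); dish within 6 mm and pots within 12 mm of their places, upright (z of template_crown in the frame of dish between 0.062 and 0.076 m and horizontal distance between template_crown and dish_foot below 0.008 m and angle between the y axis of template and the y axis of dish, either way round below 0.12 rad and angle between template's own z axis and vertical below 0.08 rad and contact force between template and dish below 0.05 N and contact force between template and wheel below 0.05 N and contact force between template and rack below 0.05 N and contact force between the fingers and template above 1 N and linear speed of template below 0.02 m/s and angular speed of template below 0.15 rad/s and distance of dish from where it was at the start of the episode below 0.006 m and distance of each of tumbler, mug, vase from where it was at the start of the episode below 0.012 m and angle between each of tumbler, mug, vase, dish's own z axis and vertical below 0.1 rad); the arm keeps its last pose, push and grip.
It fails at once if the soft dish is touched by template, gripper or arm (contact force between dish and template above 0.3 N or contact force between dish and the fingers above 0.3 N or contact force between dish and the arm above 0.3 N).
It fails at once if a drying pot is touched by template, gripper or arm, or moved (contact force between any of tumbler, mug, vase and template above 0.3 N or contact force between any of tumbler, mug, vase and the fingers above 0.3 N or contact force between any of tumbler, mug, vase and the arm above 0.3 N or distance of any of tumbler, mug, vase from where it was at the start of the episode above 0.012 m).
It also fails if it takes over 45 s, if anything falls off the work surface, if the arm or the gripper's body presses on something with over 40 N, if the wrist force passes 120 N, or if a joint passes its speed limit or range.

## Robot

A 6-joint arm with a two-finger parallel gripper is mounted at the origin on the work surface. World frame = base frame: x ahead of the robot, y to its left, z up, the work surface at z = 0. Lengths are in m, angles in degrees, forces in N, time in s.
With the tool pointing down it reaches from about 0.35 to 0.875 m from the base axis. Payload 4.2 kg.
Tool frame: the origin (TCP) lies midway between the tips of the shut fingers; the grasp point (between the pads) lies 19 mm behind it; z points along the fingers, y is the line along which they close (so a half turn about z gives the same grasp; the last joint's range is limited). The gripper opens to 87 mm and grips with 3 to 60 N. Pads are 19 mm wide; open, the fingers measure 117 mm over their backs; the gripper's body (75 mm by 190 mm) begins 51 mm behind the grasp point.
Start: joints at [80.535, 22.042, 0.453, 0, -68.411, -14.817], TCP at [0.257, 0.57, 0.223] pointing down, gripper open.
Joint ranges: [-179.83, 179.83], [-69.29, 118.12], [-61.27, 80.66], [-181.25, 117.63], [-171.15, -9.14], [-177.46, 177.46]. Speed limits (degrees/s): [159.86, 159.86, 180, 180, 180, 180].

## Interface

Orientations are given as [roll, pitch, yaw] about the fixed x, y, z axes, in that order (R = Rz(yaw) Ry(pitch) Rx(roll)).
In Python, from workcell import env gives the robot as it stands. The module is installed in compiled form; this text tells all that it offers. Calls block until the motion is done:
- env.goto(position, orientation): joint-space move of the TCP to a pose.
- env.move_straight(position, rotation=None, rate=0.15, force_limit=None): straight line of the TCP; rotation=None keeps the orientation; rate is the mean speed in m/s. With force_limit (N) it stops when the force on the tool has changed by that much, and returns True; else False.
- env.set_joints(angles): joint-space move.
- env.gripper_to(opening, grasp_force=None): opening from 0.0 (shut) to 1.0 (fully open); grasp_force is the grip in N (None keeps the last); returns when the fingers have stopped.
- env.dwell(seconds).
- env.inverse_kinematics(position, orientation): joint angles nearest the present ones, or None.
- env.read_state(): the state.
- env.grab_frame(name): name is "side" or "top" or "wrist"; returns a dict with "image" (400x640x3 uint8, blue, green, red), "fx", "fy", "cx", "cy" (pixels), "position" and "orientation" of the camera in the world. Camera axes: x right, y up, looking along -z (the intrinsics and any distortion apply to the point x, -y, -z); pixel columns grow to the right and rows downward; lengths in m; the calibration is good to about 2 mm. A picture is of the moment at which its call begins. There is no depth.
A pose or a line that the arm cannot do raises env.Unreachable and nothing moves.
- env.close_job(): hands the job in; it is judged then, once.
Trained networks look in a picture, given as the dict that the camera call returned (one of the last four; its "shot" number tells which), for a name from the list of things; names that differ only in an ending like _2 or _b are one class to them, and where a whole thing is asked for, a point or a joint stands for the part that bears it (a point fixed in the world has none). Each returns a list of dicts, best first, with "score" (0 to 1); they miss things now and then, are a little off and sometimes report something else, mostly with a low value. They report only what shows in the picture. A call takes as long as a camera call. They do not tell look-alikes from the thing itself.
- env.search_frame(picture, thing): "xyz" ([x, y, z] in m, in world coordinates, good to about 4 mm: the middle of the surface that is visible of it).
- env.trace(picture, thing): "mask" (400x640 bool, what is visible of it).
The state is a dict: "clock": time; "joint_positions": joint angles; "qvel": joint speeds; "joint_torque": joint torques, N m; "position": TCP position; "tool_rot": TCP orientation; "force": force on the tool from outside, world axes, zero at the start; "wrist_torque": the same for the moment, N m; "opening": opening from 0.0 (shut) to 1.0 (fully open); "finger_force": force on a finger pad.
Only numpy, scipy, OpenCV 4.12 (cv2) and the standard library are available. Lean on these libraries where they do the work, as an engineer would, in place of code of your own. Each camera call takes 0.05 s, during which the arm holds its last target. There are 200 camera calls.

## Working session

There is one attempt and no reset: what is moved stays moved. The work goes in short steps, each a Python script; the robot and the scene stay as the last script left them, time stands still between calls to the robot, and variables do not carry over. Pictures are saved under pics/ and viewed, at most 10 in all, crops included, and the job is handed in when it is done.

```bash
mkdir -p pics; cat > a.py <<'E'
from workcell import env
import cv2,numpy as np
s=env.read_state();print(s)
for n in ("side","top"):
    f=env.grab_frame(n);cv2.imwrite(f"pics/{n}0.png",f["image"])
    print(n,f["position"],f["orientation"],f["fx"],f["fy"],f["cx"],f["cy"],[k for k in f])
    for t in ("template","template_grip","template_crown","rack","rack_hooks","wheel","dish","dish_foot","board","tumbler","mug","vase"):
        try: print(t,[(np.round(d["xyz"],4).tolist(),round(d["score"],2)) for d in env.search_frame(f,t)][:3])
        except Exception as e: print(t,e)
E
python3 a.py
```

```text
{'clock': 0.0, 'joint_positions': array([ 8.05337343e+01,  2.20917511e+01,  3.78299198e-01, -3.01402707e-02,
       -6.84116051e+01, -1.48160024e+01]), 'qvel': array([ 0.01992013, -0.01915   ,  0.05038557, -0.01383613, -0.01861348,
        0.00209229]), 'joint_torque': array([ 1.30728495e-03, -3.90673542e+01,  1.87400401e+01,  4.21984613e+00,
        1.09819390e-02, -1.86193815e-04]), 'position': array([0.25675241, 0.56914828, 0.2214361 ]), 'tool_rot': array([ 1.79871938e+02, -4.90901741e-03, -2.42933829e+01]), 'force': array([-0.09242361,  0.44709467, -0.1896012 ]), 'wrist_torque': array([ 0.03108148, -0.00851821,  0.02325937]), 'finger_force': 0.0, 'opening': 0.9993219948773181}
side [ 0.05908194 -0.45082267  0.90536804] [ 38.24429702   0.66188125 -46.18348424] 367.21313305481135 367.21313305481135 322.0237223650894 195.81486625333034 ['image', 'fx', 'fy', 'cx', 'cy', 'position', 'orientation', 'shot']
template [([0.4885, 0.305, 0.1834], 0.89)]
template_grip [([0.4927, 0.2995, 0.1845], 0.93)]
template_crown [([0.4905, 0.2996, 0.186], 0.94)]
rack [([0.5251, 0.2867, 0.0192], 0.61)]
r
[... 576 characters left out ...]
y', 'cx', 'cy', 'position', 'orientation', 'shot']
template [([0.4923, 0.2988, 0.197], 0.86), ([0.5098, 0.019, 0.0149], 0.44)]
template_grip [([0.4919, 0.3026, 0.1979], 0.79)]
template_crown [([0.4957, 0.3014, 0.2008], 0.76)]
rack [([0.524, 0.3028, 0.0235], 0.68), ([0.5083, -0.2599, 0.1163], 0.53)]
rack_hooks [([0.5246, 0.3099, 0.0163], 0.78)]
wheel [([0.495, -0.2618, 0.0749], 0.69)]
dish [([0.5062, -0.2601, 0.1163], 0.84), ([0.5112, 0.0213, 0.0158], 0.16)]
dish_foot [([0.5052, -0.2631, 0.1161], 0.87)]
board [([0.5101, 0.0197, 0.016], 0.72)]
tumbler [([0.548, 0.0154, 0.0557], 0.89)]
mug [([0.7025, 0.0284, 0.0508], 0.97), ([0.4918, 0.304, 0.1998], 0.59)]
vase [([0.409, 0.0115, 0.0917], 0.82)]
```

View pics/top0.png

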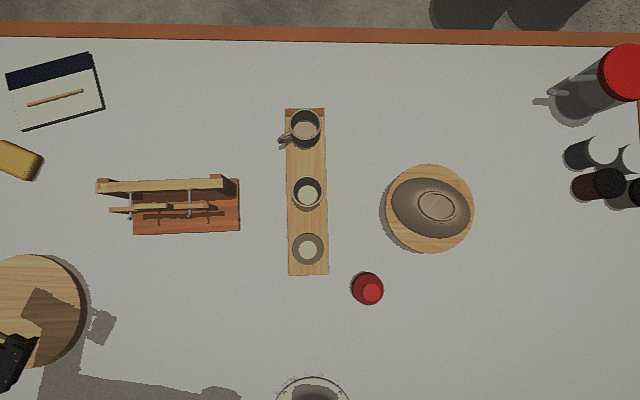

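View pics/side0.png

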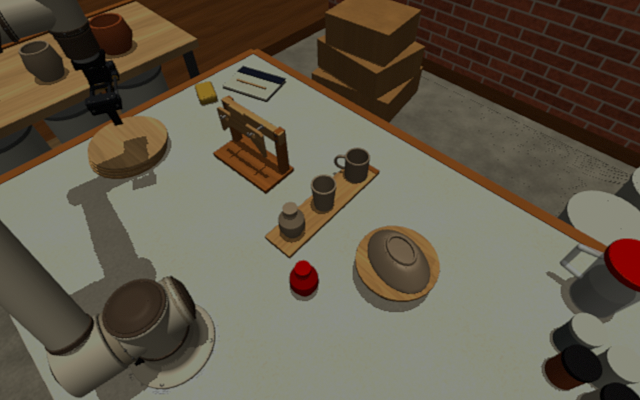

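The top view shows the template (tab about (160,207)) on the rack at left, pots at (305,128), (307,192) and (308,248), and the dish at (432,206) with its long axis turned about 23°. The red look-alike is at (368,288). The side view agrees. Next, wrist views of both places.

```bash
cat > b.py <<'E'
from workcell import env
import cv2,numpy as np,pickle
P=[]
names={"t":("template","template_grip","template_crown","rack","rack_hooks"),"d":("dish","dish_foot","wheel")}
for i,(k,p) in enumerate([("d",(.47,-.27,.40)),("d",(.42,-.22,.40)),("t",(.42,.27,.40)),("t",(.46,.33,.40))]):
    env.goto(p,[180,0,-90])
    f=env.grab_frame("wrist");cv2.imwrite(f"pics/w{i}.png",f["image"])
    print(i,env.read_state()["clock"],np.round(f["position"],4),np.round(f["orientation"],2),f["fx"],f["cx"],f["cy"])
    f["tr"]={}
    for t in names[k]:
        r=env.search_frame(f,t);print(t,[(np.round(d["xyz"],4).tolist(),round(d["score"],2)) for d in r][:2])
    r=env.trace(f,names[k][0]); f["tr"]=[d["mask"] for d in r][:1]
    r=env.trace(f,names[k][-1]); f["tr2"]=[d["mask"] for d in r][:1]
    P.append(f)
pickle.dump(P,open("w.pkl","wb"))
cv2.imwrite("pics/m1.png",cv2.resize(np.vstack([np.hstack([P[0]["image"],P[1]["image"]]),np.hstack([P[2]["image"],P[3]["image"]])]),(800,500),interpolation=cv2.INTER_AREA))
E
python3 b.py
```

```text
0 4.45 [ 0.4701 -0.3491  0.5606] [-1.6710e+01  1.0000e-01 -1.7995e+02] 343.1433852144389 321.77980400458165 199.35984771996254
dish [([0.5073, -0.2812, 0.1204], 0.62)]
dish_foot [([0.5022, -0.2836, 0.1167], 0.87)]
wheel [([0.5075, -0.2804, 0.07], 0.6)]
1 5.1333 [ 0.4187 -0.2989  0.562 ] [ -16.67    0.26 -179.94] 343.1433852144389 321.77980400458165 199.35984771996254
dish [([0.5042, -0.2833, 0.12], 0.7), ([0.5015, -0.2792, 0.0714], 0.45)]
dish_foot [([0.4999, -0.2804, 0.1184], 0.75)]
wheel [([0.5009, -0.279, 0.0735], 0.98)]
2 7.2167 [0.4198 0.1898 0.561 ] [-1.6690e+01  1.3000e-01  1.7993e+02] 343.1433852144389 321.77980400458165 199.35984771996254
template [([0.49, 0.303, 0.2011], 0.79)]
template_grip [([0.4935, 0.3002, 0.1997], 0.94)]
template_crown [([0.4922, 0.3013, 0.2032], 0.87), ([0.6712, 0.0815, 0.0682], 0.5)]
rack [([0.5225, 0.2796, 0.0204], 0.75)]
rack_hooks [([0.524, 0.2792, 0.0116], 0.78)]
3 8.0083 [0.4603 0.2515 0.5597] [-1.6570e+01  2.0000e-02 -1.7999e+02] 343.1433852144389 321.77980400458165 199.35984771996254
template [([0.4934, 0.3054, 0.1994], 0.94)]
template_grip [([0.4961, 0.3056, 0.1982], 0.63)]
template_crown [([0.4939, 0.3046, 0.2002], 0.77)]
rack [([0.5265, 0.297, 0.0172], 0.8)]
rack_hooks [([0.5304, 0.3015, 0.0094], 0.71)]
```

View pics/m1.png

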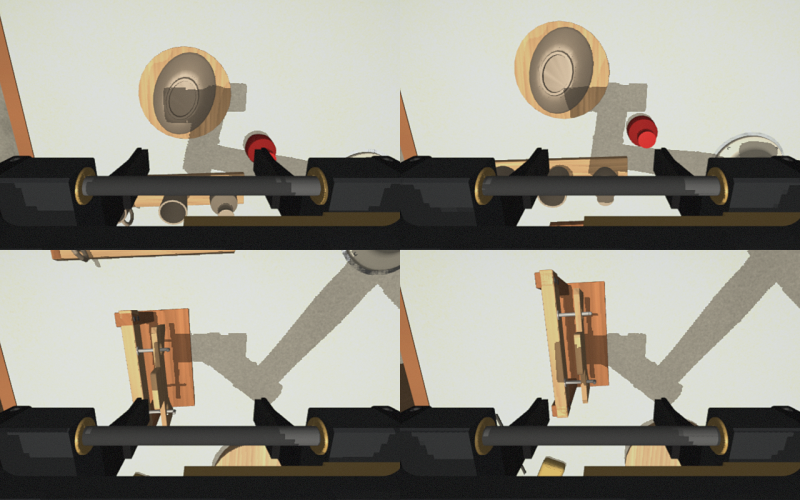

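The wrist pictures show the dish at about (300,145) and (250,115) full-scale, and the template with its rail and hooks near (265,560−400) and (375,160). I'll enlarge the crops to get feature pixels.

```bash
python3 - <<'E'
import cv2,pickle,numpy as np
P=pickle.load(open("w.pkl","rb"));top=cv2.imread("pics/top0.png")
def crop(im,x,y,w,h,s): return cv2.resize(im[y:y+h,x:x+w],None,fx=s,fy=s,interpolation=cv2.INTER_CUBIC)
# t crops: w2 x170-320,y80-280 ; w3 x200-350 y20-260? scale 2.6
a=crop(P[2]["image"],180,80,130,200,3);b=crop(P[3]["image"],210,20,130,240,2.5)[:600]
cv2.imwrite("pics/t.png",np.hstack([a,b]))
a=crop(P[0]["image"],220,70,160,160,2.5);b=crop(P[1]["image"],180,30,160,160,2.5)
cv2.imwrite("pics/d.png",np.hstack([a,b]))
E
```

```text
(no output)
```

View pics/t.png

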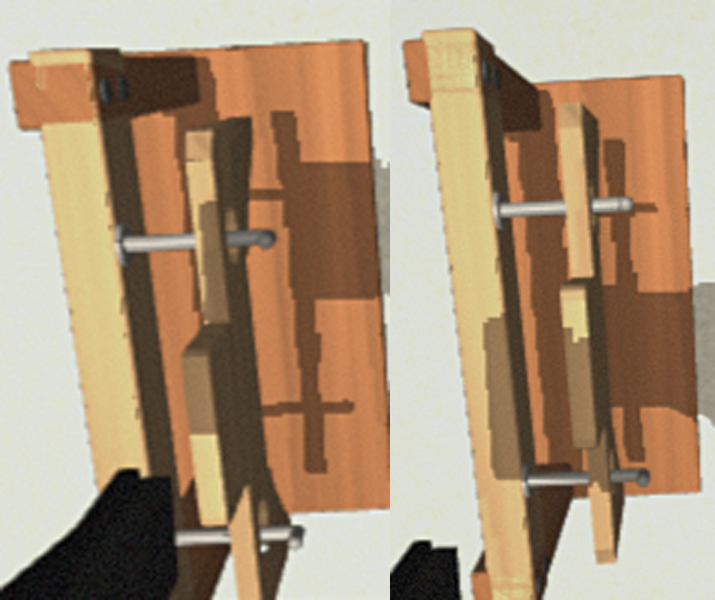

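View pics/d.png

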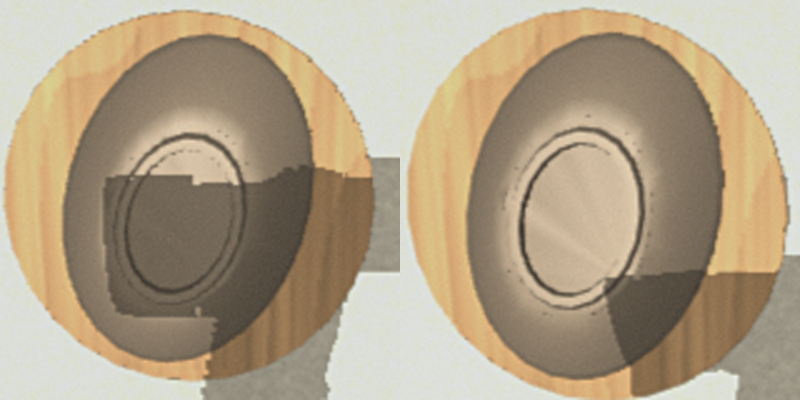

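```bash
cat > c.py <<'E'
import cv2,pickle,numpy as np
from scipy.spatial.transform import Rotation as R
P=pickle.load(open("w.pkl","rb"))
def ray(f,uv):
    uv=np.atleast_2d(uv).astype(float)
    d=np.c_[(uv[:,0]-f["cx"])/f["fx"],-(uv[:,1]-f["cy"])/f["fy"],-np.ones(len(uv))]
    return np.array(f["position"]),R.from_euler("xyz",f["orientation"],degrees=True).apply(d)
def plane(f,uv,z):
    o,d=ray(f,uv); return o+d*((z-o[2])/d[:,2])[:,None]
def tri(f,u,g,v):
    (o,a),(p,b)=ray(f,u),ray(g,v);a=a[0];b=b[0]
    s,t=np.linalg.lstsq(np.c_[a,-b],p-o,rcond=None)[0]
    return (o+a*s+p+b*t)/2,np.linalg.norm(o+a*s-p-b*t)
E
python3 - <<'E'
from c import *
np.set_printoptions(precision=4,suppress=True)
A=lambda x,y:(180+x/3,80+y/3)
B=lambda x,y:(210+(x-390)/2.5,20+y/2.5)
for n,a,b,z in [("tab-",A(199,352),B(573.5,300),.239),("tab+",A(212,523),B(588,446),.239),("hook-",A(265,238),B(627,205),.197),("hook+",A(297,537),B(643,477),.197),("base-",A(362,40),B(683,75),.0),("base+",A(390,510),B(700,490),.0)]:
    print(n,*tri(P[2],a,P[3],b),plane(P[2],a,z),plane(P[3],b,z))
a,b=(292,157.6),(251.2,117.2)
print("foot",*tri(P[0],a,P[1],b),plane(P[0],a,.133),plane(P[1],b,.133))
for f in P[:2]:
    m=f["tr"][0].astype(np.uint8); c=max(cv2.findContours(m,cv2.RETR_EXTERNAL,cv2.CHAIN_APPROX_NONE)[0],key=cv2.contourArea)[:,0]
    w=plane(f,c,.078)[:,:2]
    print("dish",cv2.fitEllipse((w*1000).astype(np.float32)))
E
```

```text
tab- [0.4994 0.292  0.2143] 0.0017755826559216353 [[0.4944 0.2842 0.239 ]] [[0.4959 0.2896 0.239 ]]
tab+ [0.4926 0.3447 0.2417] 0.0018325151222251853 [[0.4939 0.3454 0.239 ]] [[0.4921 0.346  0.239 ]]
hook- [0.4786 0.2559 0.1893] 0.0013286882129769297 [[0.4779 0.2542 0.197 ]] [[0.4776 0.2562 0.197 ]]
hook+ [0.4722 0.3757 0.1886] 0.0005204918134132795 [[0.4708 0.3717 0.197 ]] [[0.4721 0.3728 0.197 ]]
base- [0.4527 0.1853 0.0176] 0.0004886705846933538 [[0.454  0.1851 0.    ]] [[0.4523 0.1833 0.    ]]
base+ [0.4408 0.4347 0.0381] 0.00014935167084855898 [[0.4424 0.4524 0.    ]] [[0.4393 0.4481 0.    ]]
foot [ 0.5086 -0.2741  0.1241] 0.0006563099068351276 [[ 0.5081 -0.2754  0.133 ]] [[ 0.5066 -0.2748  0.133 ]]
dish ((509.9310302734375, -273.2237854003906), (134.12564086914062, 187.95156860351562), 161.43988037109375)
dish ((509.9700622558594, -273.1462707519531), (135.04258728027344, 187.8861846923828), 162.04188537597656)
```

```bash
python3 - <<'E'
from c import *
from workcell import env
B=lambda x,y:(210+(x-390)/2.5,20+y/2.5)
a=plane(P[3],B(575,122),.199)[0];b=plane(P[3],B(605,560),.199)[0];print("shoulder ends",a,b,(a+b)/2)
rot=[180,0,-86.8];x,y=.494,.3155
env.gripper_to(.55)
env.goto([x,y,.30],rot)
print(env.move_straight([x,y,.207],rate=.12,force_limit=6))
s=env.read_state();print(s["clock"],s["position"],s["force"])
f=env.grab_frame("wrist");cv2.imwrite("pics/g.png",f["image"])
f2=env.grab_frame("side");i=f2["image"][60:220,160:360];cv2.imwrite("pics/gg.png",np.vstack([f["image"],cv2.resize(i,(640,512))])[:, :][:912])
cv2.imwrite("pics/gg.png",cv2.resize(cv2.imread("pics/gg.png"),(421,600),interpolation=cv2.INTER_AREA))
E
```

```text
shoulder ends [0.49759028 0.2246993  0.199     ] [0.48975908 0.41201852 0.199     ] [0.49367468 0.31835891 0.199     ]
False
10.7167 [0.49452817 0.3160919  0.20828387] [-0.97418311 -0.69489941  0.16829028]
```

View pics/gg.png

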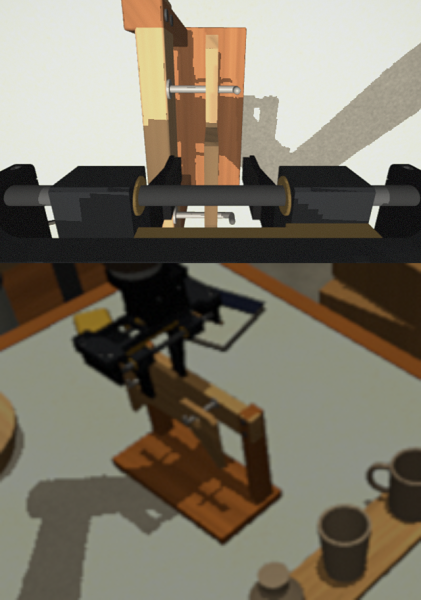

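The tab (about (320,160) in the wrist view) lies between the fingers, clear of rail and hooks. Now I'll grip it, lift it and draw it off.

```bash
python3 - <<'E'
from c import *
from workcell import env
np.set_printoptions(precision=4,suppress=True)
def st(t): s=env.read_state();print(t,s["clock"],s["position"],s["tool_rot"],s["force"],s["finger_force"],s["opening"])
env.gripper_to(0,35);st("grip")
p=np.array([.494,.3155,.207])
p[2]+=.012;print(env.move_straight(p,rate=.04,force_limit=10));st("up")
f=env.grab_frame("side");a=f["image"][60:220,160:360].copy()
p+= -.08*np.array([np.cos(np.radians(3)),np.sin(np.radians(3)),0])
print(env.move_straight(p,rate=.05,force_limit=6));st("out")
f=env.grab_frame("side");b=f["image"][60:220,160:360].copy()
cv2.imwrite("pics/out.png",cv2.resize(np.hstack([a,b]),(800,320),interpolation=cv2.INTER_CUBIC))
E
```

```text
grip 11.5583 [0.4941 0.3156 0.2071] [-179.9816    0.0099  -86.8013] [ 0.523  -1.0944  0.3321] 34.95137989288196 0.09905097480785345
False
up 12.0083 [0.4939 0.3156 0.2192] [-179.9963    0.0255  -86.8033] [-0.3856  0.3266 -2.4047] 34.95289621409029 0.09918612310965057
False
out 13.8083 [0.4143 0.3113 0.2189] [-179.9984   -0.0028  -86.8147] [ 0.6167 -0.316  -1.1445] 34.953026447910815 0.10183623388552487
```

View pics/out.png

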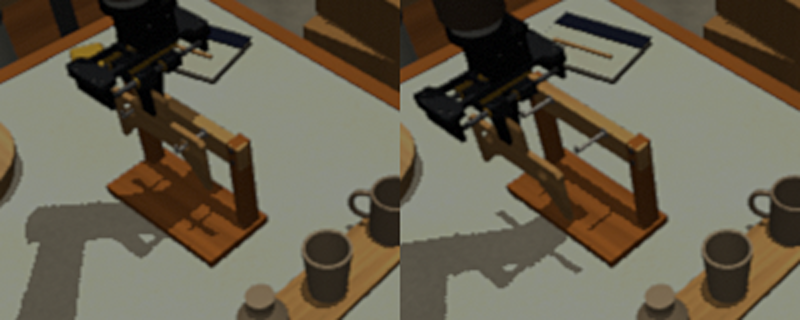

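```bash
python3 - <<'E'
from c import *
from workcell import env
np.set_printoptions(precision=4,suppress=True)
def st(t): s=env.read_state();print(t,s["clock"],s["position"],s["tool_rot"],s["force"],s["finger_force"],s["opening"])
env.move_straight([.414,.311,.32],rate=.12)
env.move_straight([.50,.02,.32],rate=.12)
env.dwell(.4);st("board")
s=env.read_state();f=env.grab_frame("side");f["tcp"]=s["position"];f["rot"]=s["tool_rot"]
r=env.trace(f,"template");f["tr"]=[d["mask"] for d in r];print([(d["score"],d["mask"].sum()) for d in r])
pickle.dump(f,open("s.pkl","wb"))
ys,xs=np.nonzero(r[0]["mask"]);x0,x1,y0,y1=xs.min()-12,xs.max()+12,ys.min()-12,ys.max()+12
print(x0,x1,y0,y1)
c=f["image"][y0:y1,x0:x1];k=min(780//c.shape[1],580//c.shape[0]);print("scale",k)
cv2.imwrite("pics/b.png",cv2.resize(np.clip(c.astype(float)*1.6,0,255).astype(np.uint8),None,fx=k,fy=k,interpolation=cv2.INTER_CUBIC))
E
```

```text
board 17.925 [0.5  0.02 0.32] [-179.9962    0.0006  -86.7942] [-0.251   1.0582 -0.9341] 34.952699651475996 0.10582701103768354
[(0.91, np.int64(1271))]
268 356 109 195
scale 6
```

View pics/b.png

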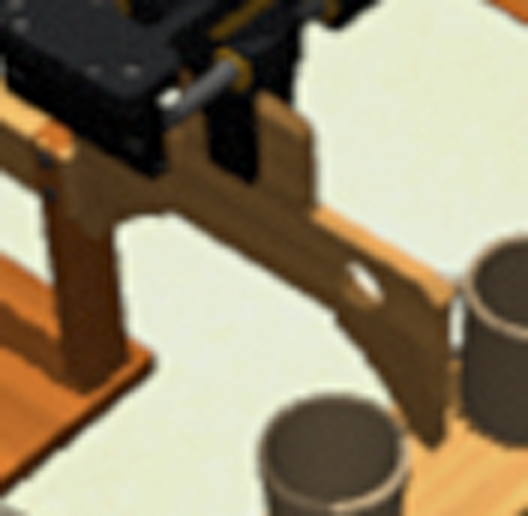

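```bash
python3 - <<'E'
from c import *
np.set_printoptions(precision=4,suppress=True)
f=pickle.load(open("s.pkl","rb"))
px=[(440,450),(312,130),(312,210),(365,283),(335,313),(170,212)]
tm=np.array([(-100,0),(-32,132),(-32,92),(-60,70),(-47,46),(47,46)])/1e3
th=np.radians(3.2);nx=np.array([np.cos(th),np.sin(th),0]);ny=np.array([-np.sin(th),np.cos(th),0])
o0=f["tcp"]-.0045*nx
uv=[(268+x/6-.4,109+y/6-.4) for x,y in px]
o,d=ray(f,uv)
w=o+d*(((o0-o)@nx)/(d@nx))[:,None]
q=np.c_[(w-f["tcp"])@ny,w[:,2]]
print(np.c_[q,q-tm])
# similarity-free rigid fit
c0,c1=tm.mean(0),q.mean(0);A=(tm-c0);Bq=(q-c1)
a=np.arctan2((A[:,0]*Bq[:,1]-A[:,1]*Bq[:,0]).sum(),(A*Bq).sum())
Rm=np.array([[np.cos(a),-np.sin(a)],[np.sin(a),np.cos(a)]]);t=c1-Rm@c0
print("tilt deg",np.degrees(a),"origin",t,"crown",Rm@[0,.046]+t,"expected z origin",.107+.012+.101)
print("resid",q-(tm@Rm.T+t))
E
```

```text
[[-0.0995  0.2221  0.0005  0.2221]
 [-0.0338  0.3555 -0.0018  0.2235]
 [-0.0329  0.3144 -0.0009  0.2224]
 [-0.0596  0.292   0.0004  0.222 ]
 [-0.044   0.2648  0.003   0.2188]
 [ 0.0465  0.2646 -0.0005  0.2186]]
tilt deg -0.05385969811412494 origin [0.     0.2212] crown [0.0001 0.2672] expected z origin 0.22
resid [[ 0.0005  0.0008]
 [-0.002   0.0022]
 [-0.0011  0.0012]
 [ 0.0003  0.0008]
 [ 0.0029 -0.0025]
 [-0.0006 -0.0025]]
```

```bash
python3 - <<'E'
from c import *
from workcell import env
np.set_printoptions(precision=4,suppress=True)
def st(t): s=env.read_state();print(t,s["clock"],s["position"],s["tool_rot"],s["force"],s["finger_force"])
r=[180,0,-108.2]
env.move_straight([.508,-.2745,.32],r,rate=.12)
env.move_straight([.508,-.2745,.208],r,rate=.06,force_limit=5);env.dwell(.3);st("over")
f=env.grab_frame("side");g=env.grab_frame("top")
pickle.dump((f,g,env.read_state()),open("o.pkl","wb"))
a=cv2.resize(f["image"][200:330,330:460],None,fx=4,fy=4,interpolation=cv2.INTER_CUBIC)
b=cv2.resize(g["image"][140:270,370:440+60],None,fx=2,fy=2,interpolation=cv2.INTER_CUBIC)
b=cv2.copyMakeBorder(b,0,260,0,0,cv2.BORDER_CONSTANT)
cv2.imwrite("pics/o.png",np.clip(np.hstack([a,b])*1.5,0,255).astype(np.uint8));
E
```

```text
over 22.95 [ 0.508  -0.2745  0.2081] [-179.989     0.0014 -108.1998] [ 0.2356 -0.3034 -1.8104] 34.9529883870855
```

View pics/o.png

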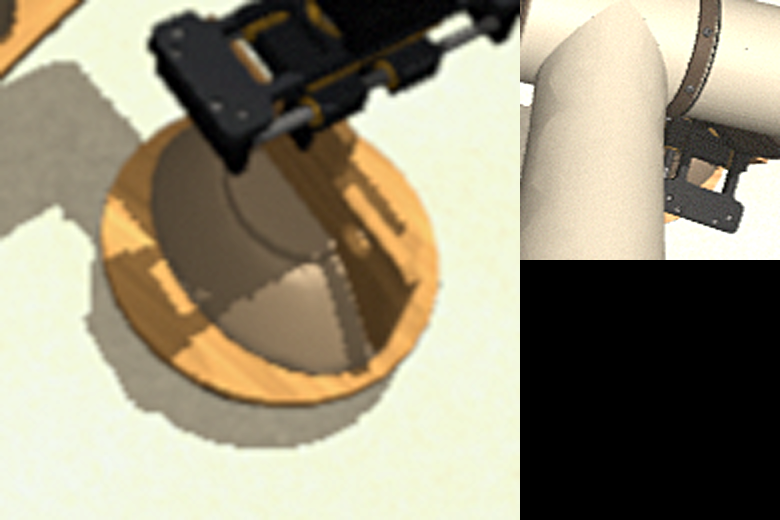

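The template lines up with the dish and is clear of it. As a last check, I'll overlay my dish model on the first side and top pictures.

```bash
python3 - <<'E'
from c import *
f,g,_=pickle.load(open("o.pkl","rb"))
out=[]
for cam,n,(x,y) in ((f,"side0",(345,215)),(g,"top0",(380,155))):
    im=cv2.resize(cv2.imread(f"pics/{n}.png")[y:y+105,x:x+100],None,fx=4,fy=4,interpolation=cv2.INTER_CUBIC)
    im=np.clip(im*1.5,0,255).astype(np.uint8)
    t=np.linspace(0,2*np.pi,120);th=np.radians(-18.2)
    for a,b,z,c in ((.046,.033,.133,(0,0,255)),(.095,.0685,.077,(255,0,0)),(0,0,.133,(0,255,0))):
        l,m=a*np.cos(t),b*np.sin(t)
        w=np.c_[.508+m*np.cos(th)-l*np.sin(th),-.2745+m*np.sin(th)+l*np.cos(th),np.full(120,z)]
        q=R.from_euler("xyz",cam["orientation"],degrees=True).inv().apply(w-cam["position"])
        u=np.c_[cam["cx"]-cam["fx"]*q[:,0]/q[:,2],cam["cy"]+cam["fy"]*q[:,1]/q[:,2]]
        cv2.polylines(im,[((u-[x,y]+.5)*4).astype(np.int32)],True,c,1 if a else 4)
    out.append(im)
cv2.imwrite("pics/chk.png",np.hstack(out))
E
```

```text
(no output)
```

View pics/chk.png

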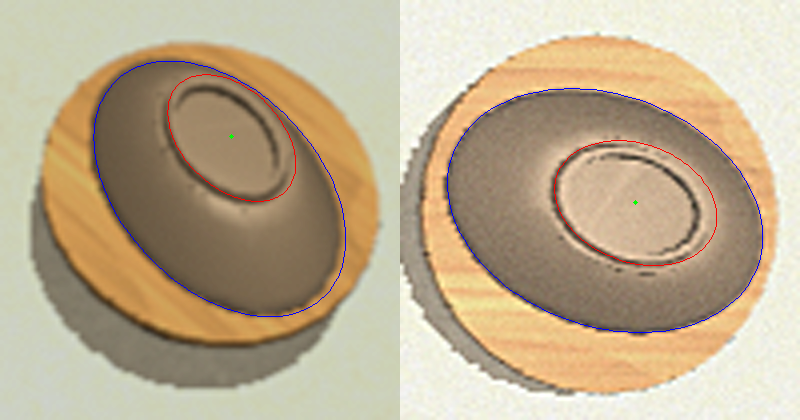

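The rim outline fits within half a pixel in both views, and the foot within about 2 mm. I'll lower the last centimetre and hand in.

```bash
python3 - <<'E'
from workcell import env
import numpy as np
print(env.move_straight([.508,-.274,.1985],[180,0,-108.2],rate=.03,force_limit=4));env.dwell(1)
s=env.read_state();print(s["clock"],s["position"],s["tool_rot"],s["force"],s["finger_force"],np.abs(s["qvel"]).max())
print(env.close_job())
E
```

```text
False
24.5167 [ 0.5080131  -0.27398676  0.19849905] [-1.79999652e+02  2.55297835e-04 -1.08197252e+02] [ 0.33962541 -0.41085818 -0.37484796] 34.95305651798844 0.08651669960102187
the job is handed in; nothing more can be done
None
```

The job is handed in at 24.5 s, with no verdict returned: by my measurements the template is held still, level and lengthways over the dish, its crown about 11 mm above the foot and centred to about 2 mm, and no force stop tripped on the way.

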